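# Swing the blue pipette rest over to its working stop

### The arm

A 6-joint arm with a two-finger parallel gripper is mounted at the origin on a cart in front of the work surface, level with it; the furniture and walls round the work are solid. World frame = base frame: x ahead of the robot, y to its left, z up, the work surface at z = 0. Lengths are in m, angles in rad, forces in N, time in s.
With the tool pointing down it reaches from about 0.3 to 0.775 m from the base axis. Payload 14.6 kg.
Tool frame: the origin (TCP) lies between the finger pads; the fingertips stand 22 mm ahead of it and the grasp point (between the pads) lies 3 mm ahead of it (arm.finger_overhang is the z of the fingertips in the tool frame, in m); z points along the fingers, y is the line along which they close (so a half turn about z gives the same grasp; the last joint's range is limited). The gripper opens to 85 mm and grips with 20 to 120 N. Pads are 22 mm wide; open, the fingers measure 114 mm over their backs; the gripper's body (76 mm by 85 mm) begins 54 mm behind the grasp point. The pads swing forward as they close: fully open they stand 13 mm farther back than shut.
Start: joints at [-0.067, 0.3, 1.521, -0, 1.321, -0.067], TCP at [0.55, -0, 0.253] pointing down, gripper open.
Joint ranges: [-3.03, 3.03], [-0.79, 2.21], [0.23, 2.52], [-1.04, 4.18], [0, 3.07], [-2.55, 2.55]. Speed limits (rad/s): [2.22, 2.22, 2.57, 3.14, 3.14, 3.14].

### API

Orientations are given as [roll, pitch, yaw] about the fixed x, y, z axes, in that order (R = Rz(yaw) Ry(pitch) Rx(roll)).
In Python, from station import arm, fingers, cams gives the robot as it stands. Calls block until the motion is done:
- arm.reach(position, orientation): joint-space move of the TCP to a pose.
- arm.move_l(position, ori=None, vel=0.15, guard=None): straight line of the TCP; ori=None keeps the orientation; vel is the mean speed in m/s. With guard (N) it stops when the force on the tool has changed by that much, and returns True; else False.
- arm.move_joints(angles): joint-space move.
- fingers.set_gripper(opening, force=None): finger opening in m; force is the grip in N (None keeps the last); returns when the fingers have stopped.
- arm.sleep(seconds).
- arm.inverse_kinematics(position, orientation): joint angles nearest the present ones, or None.
- arm.observe(): the state.
- cams.grab_frame(name): name is "scene" or "side" or "wrist"; returns (picture, depth): 384x512x3 uint8, red, green, blue; 384x512 float32, m along the optical axis (not along the pixel's ray), 0 where there is no reading.
- cams.camera_params(name): a dict with "vertical_fov" (degrees; the focal length in pixels is half the picture's height over the tangent of half this angle, whatever the lens; pixels are square), "cx", "cy" (the principal point, pixels), "world_to_cam" (4x4, takes a point from world to camera coordinates). Camera axes: x right, y down, z forward; pixel columns grow to the right and rows downward; lengths in m; the calibration is good to about 2 mm. A picture is of the moment at which its call begins: read the wrist's pose just before it. camera_params takes no time and is no camera call; for the wrist camera it gives the pose at the moment of the call.
A pose or a line that the arm cannot do raises arm.PlanningError and nothing moves.
- arm.close_job(): hands the job in; it is judged then, once.
Trained networks look in the newest picture that a camera, given by its name, has taken for a name from the list of things; names that differ only in an ending like _2 or _b are one class to them, and where a whole thing is asked for, a point or a joint stands for the part that bears it (a point fixed in the world has none). Each returns a list of dicts, best first, with "p" (0 to 1); they miss things now and then, are a little off and sometimes report something else, mostly with a low value. They report only what shows in the picture. A call takes as long as a camera call. They do not tell look-alikes from the thing itself.
- cams.boxes_of(target, camera): "location" ([x, y, z] in m, in world coordinates, good to about 4 mm: the middle of the surface that is visible of it).
- cams.cut_out(target, camera): "region" (384x512 bool, what is visible of it).
- cams.tip_of(target, camera): "location" ([x, y, z] in m, in world coordinates, good to about 4 mm: a listed point, or the origin of a listed thing).
The state is a dict: "time": time; "qpos": joint angles; "qvel": joint speeds; "tau": joint torques, N m; "tcp_pos": TCP position; "tcp_rot": TCP orientation; "force": force on the tool from outside, world axes, zero at the start; "torque": the same for the moment, N m; "width": finger opening in m; "grip_force": force on a finger pad.
Only numpy, scipy, OpenCV 4.12 (cv2) and the standard library are available. Lean on these libraries where they do the work, as an engineer would, in place of code of your own. Each camera call takes 0.05 s, during which the arm holds its last target. There are 200 camera calls.

### The job

Two sprung pipette rests on the bench lean towards the robot, folded. Push the arm of the rest with the blue fork over its centre, away from the robot, until it snaps to its far stop and stays there on its own. Leave the rest with the green fork folded as it is.

Things in the scene. Friction and masses are not known exactly. Their poses are not given: they have to be found in the camera images.
- blue_rest: rest to swing over: white base 150 x 84 x 13 mm fixed to the bench, hinge cheeks 41 mm wide, 73 high, steel arm with a blue fork. Origin: under the base's centre, on the bench; z up; x along the base, from folded stop to working stop, away from the robot but turned up to 0.7 rad; y along the hinge pin, 55 mm up. Arm swings in plane y = 0. Stop posts: x = -36 and +36 mm, 92 mm high
- blue_arm (a joint): angle of the blue-forked arm, rad: 0 = folded stop, leaning 35 degrees from upright to -x; 0.611 = upright, the over-centre point; 1.222 = working stop, leaning 35 degrees to +x. A spring drives it away from upright to either stop (0.21 N m at a stop: about 4 N at the fork; push along its arc, as friction adds to a level push). Short of upright it falls back; past it it snaps over in under 1 s
- blue_fork (a point): middle of the blue fork's cross-bar, 82 mm from the pin along the arm, moving with it. Cross-bar 56 mm long across the swing, 16 mm thick; its two prongs end 98 mm from the pin, 58 mm apart outside. Folded it lies at x = -47 mm in blue_rest's frame, 122 mm above the bench (prong ends: x = -56, 135 mm up); upright, 137 mm above the bench, prong ends 153 mm
- green_rest: an identical rest with a green fork, also folded; to be left alone. Origin and axes as for blue_rest
- green_arm (a joint): angle of the green-forked arm, rad; 0 = folded stop, measured as for blue_arm
Not all that is in view belongs to the job. Leave any pink or yellow look-alike of the blue_rest alone.

How it is judged:
At the end, for the whole second after the job is handed in: the blue-forked arm rests at its far (working) stop, within 0.12 rad of it and still; the green-forked arm is at its folded stop, within 0.12 rad (value of joint blue_arm above 1.1 rad and velocity of joint blue_arm below 0.1 rad/s and value of joint green_arm below 0.12 rad); the robot touches nothing.
It fails at once if the green-forked arm is lifted more than 0.3 rad from its folded stop (value of joint green_arm above 0.3 rad).
It also fails if it takes over 29 s, if anything falls off the work surface, if the arm or the gripper's body presses on something with over 40 N, if the wrist force passes 120 N, or if a joint passes its speed limit or range.

## Working session

There is one attempt and no reset: what is moved stays moved. The work goes in short steps, each a Python script; the robot and the scene stay as the last script left them, time stands still between calls to the robot, and variables do not carry over. Pictures are saved under pics/ and viewed, at most 10 in all, crops included, and the job is handed in when it is done.

```bash
mkdir -p pics; python3 - <<'E'
from station import arm,fingers,cams
import cv2
for c in ("scene","side"):
    im,d=cams.grab_frame(c); cv2.imwrite(f"pics/{c}0.png",im[...,::-1])
    for t in ("blue_fork","blue_rest","green_rest","green_fork"):
        try:
            for r in cams.tip_of(t,c): print(c,t,[round(float(v),3) for v in r["location"]],round(r["p"],2))
        except Exception as e: print(t,e)
print(arm.observe()["time"])
E
```

```text
scene blue_fork [0.444, 0.569, 0.124] 0.62
scene blue_fork [0.54, 0.263, 0.123] 0.54
scene blue_fork [0.516, 0.066, 0.119] 0.46
scene blue_rest [0.583, 0.264, 0.001] 0.96
scene blue_rest [0.558, 0.077, -0.001] 0.85
scene blue_rest [0.49, 0.574, 0.0] 0.67
scene green_rest [0.616, -0.216, 0.003] 0.75
green_fork it knows: blue_fork, blue_rest, green_rest
side blue_fork [0.519, 0.062, 0.116] 0.58
side blue_fork [0.539, 0.259, 0.123] 0.5
side blue_fork [0.441, 0.569, 0.121] 0.39
side blue_rest [0.485, 0.57, -0.008] 0.76
side blue_rest [0.585, 0.265, -0.001] 0.65
side blue_rest [0.567, 0.076, -0.002] 0.64
side green_rest [0.609, -0.216, 0.002] 0.62
green_fork it knows: blue_fork, blue_rest, green_rest
0.4
```

View pics/scene0.png

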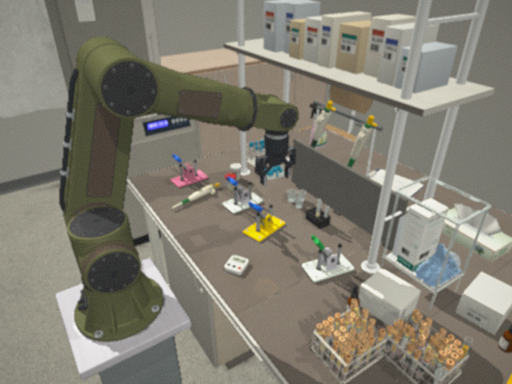

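View pics/side0.png

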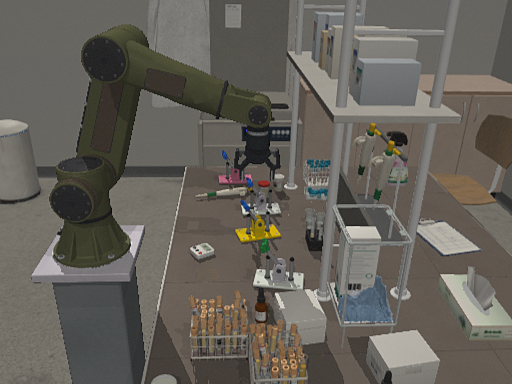

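The real rest has a white base and stands at about (0.58, 0.26), scene px (242,203). The yellow one (263,228) and the pink one (188,178) are decoys, and green is at (328,265). I'll take a closer look from the wrist to get the yaw.

```bash
python3 - <<'E'
from station import arm,fingers,cams
import cv2,numpy as np
print(arm.observe()["tcp_rot"],arm.finger_overhang)
fingers.set_gripper(0.0)
arm.reach([0.50,0.264,0.33],[np.pi,0,0] if np.ndim(arm.observe()["tcp_rot"])!=1 else arm.observe()["tcp_rot"])
P=cams.camera_params("wrist"); im,d=cams.grab_frame("wrist")
cv2.imwrite("pics/w0.png",im[...,::-1])
for t in ("blue_fork","blue_rest"):
    for r in cams.tip_of(t,"wrist"): print(t,np.round(r["location"],3),round(r["p"],2))
f=192/np.tan(np.radians(P["vertical_fov"]/2))
v,u=np.mgrid[:384,:512]; X=np.stack([(u-P["cx"])/f*d,(v-P["cy"])/f*d,d],-1)
T=np.linalg.inv(P["world_to_cam"]); W=X@T[:3,:3].T+T[:3,3]
np.savez("w0.npz",W=W,im=im,d=d)
for r in cams.cut_out("blue_rest","wrist"):
    m=r["region"]&(d>0); w=W[m]; b=w[(w[:,2]>0.008)&(w[:,2]<0.018)]
    print(r["p"],m.sum(),len(b),np.median(b,0), cv2.minAreaRect((b[:,:2]*1000).astype(np.float32)))
    a=w[w[:,2]>0.1]; print("top",len(a),a.mean(0) if len(a) else 0)
print(arm.observe()["time"],arm.observe()["tcp_pos"],arm.observe()["width"])
E
```

```text
[-3.14140721e+00 -6.88116530e-06  1.57079575e+00] 0.022
blue_fork [0.539 0.258 0.12 ] 0.7
blue_rest [ 0.562  0.079 -0.007] 0.97
blue_rest [ 0.581  0.266 -0.   ] 0.6
0.9 1993 1367 [0.60139971 0.10014835 0.01050873] ((595.0565795898438, 85.73960876464844), (82.99656677246094, 83.33119201660156), 14.809951782226562)
top 38 [0.52003902 0.2727992  0.34525559]
0.82 5223 3324 [0.59280342 0.27721274 0.013578  ] ((585.9244384765625, 263.60943603515625), (149.57969665527344, 83.60102844238281), 3.64219331741333)
top 848 [0.53967633 0.26328753 0.1279227 ]
2.45 [0.50043665 0.26301861 0.3296881 ] -8.303510655723967e-05
```

View pics/w0.png

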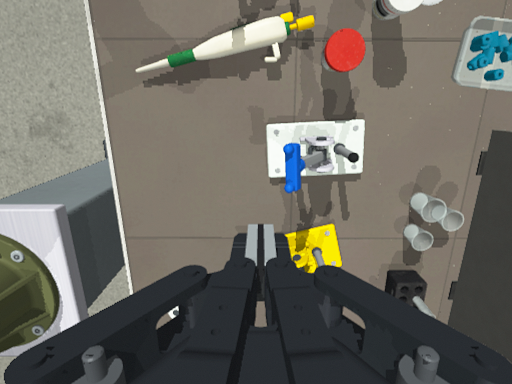

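The base fit puts the centre at (0.586, 0.264) with yaw 0.064, and the fork reading agrees. I'll push along the arc with the closed fingers parallel to the arm.

```bash
cat > h.py <<'E'
from station import arm,fingers,cams
import numpy as np
from scipy.spatial.transform import Rotation as Ro
yaw=0.064; O=np.array([0.586,0.2636,0]); ex=np.array([np.cos(yaw),np.sin(yaw),0]); ez=np.array([0,0,1.])
def pose(deg,off,rtip=0.074):
    t=np.radians(deg); u=np.sin(t)*ex+np.cos(t)*ez; n=-np.cos(t)*ex+np.sin(t)*ez
    z=-u; x=n; y=np.cross(z,x)
    return O+0.055*ez+(rtip+arm.finger_overhang)*u+off*n, Ro.from_matrix(np.c_[x,y,z]).as_euler("xyz")
E
python3 - <<'E'
from h import *
seq=[(-35,.05,.15),(-35,.045,.074)]+[(a,.019,.074) for a in (-35,-25,-15,-5,4,12)]
for s in seq: print(s,np.round(pose(*s)[0],3),np.round(arm.inverse_kinematics(*pose(*s)),2))
arm.reach(*pose(*seq[0]))
arm.move_l(*pose(*seq[1]),vel=.15,guard=8)
for s in seq[2:]:
    p,o=pose(*s); hit=arm.move_l(p,o,vel=.06,guard=20)
    st=arm.observe(); print(s,hit,np.round(st["force"],1),round(st["time"],1))
    if hit: break
arm.sleep(.3)
im,_=cams.grab_frame("scene")
import cv2; cv2.imwrite("pics/s1.png",cv2.resize(im[140:290,170:370,::-1],None,fx=3,fy=3))
print(arm.observe()["time"])
E
```

```text
(-35, 0.05, 0.15) [0.447 0.255 0.167] [ 0.57  0.14  2.04 -0.63  0.49 -0.58]
(-35, 0.045, 0.074) [0.494 0.258 0.108] [ 0.51  0.33  1.98 -0.77  0.37 -0.46]
(-35, 0.019, 0.074) [0.516 0.259 0.123] [ 0.49  0.34  1.92 -0.67  0.39 -0.58]
(-25, 0.019, 0.074) [0.528 0.26  0.134] [ 0.46  0.37  1.79 -0.29  0.6  -0.97]
(-15, 0.019, 0.074) [0.543 0.261 0.143] [ 0.42  0.42  1.65 -0.12  0.83 -1.14]
(-5, 0.019, 0.074) [0.559 0.262 0.149] [ 0.39  0.51  1.48 -0.03  1.07 -1.23]
(4, 0.019, 0.074) [0.574 0.263 0.152] [ 0.36  0.6   1.33  0.02  1.28 -1.28]
(12, 0.019, 0.074) [0.587 0.264 0.153] [ 0.35  0.7   1.18  0.06  1.46 -1.3 ]
(-35, 0.019, 0.074) False [-2.6 -0.4  0.1] 4.6
(-25, 0.019, 0.074) False [-3.6 -0.1 -0.6] 5.2
(-15, 0.019, 0.074) False [-0.6 -0.2  0.1] 5.6
(-5, 0.019, 0.074) False [-0.6 -0.6 -0.5] 6.1
(4, 0.019, 0.074) False [-0.1  0.4  0.5] 6.5
(12, 0.019, 0.074) False [-0.5 -0.1  0.3] 6.8
7.2
```

View pics/s1.png

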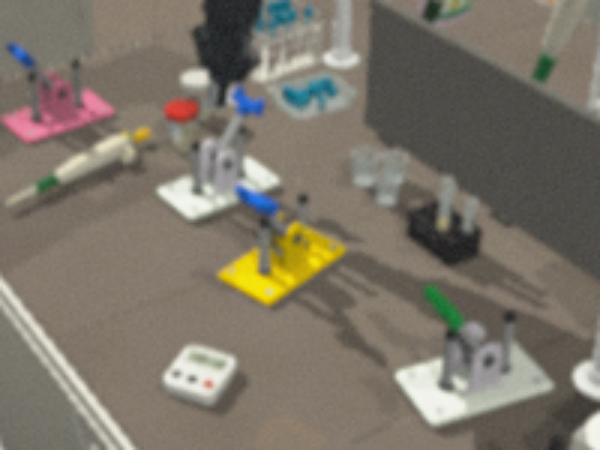

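The blue fork (crop px 248,100) now leans away from the robot. Green is still folded (440,305). I'll back the arm away and check.

```bash
python3 - <<'E'
from h import *
import cv2
p,o=pose(12,.019)
arm.move_l(p-0.05*ex+0.03*ez,vel=.15); arm.move_l(p-0.12*ex+0.15*ez,vel=.2); arm.sleep(.5)
im,_=cams.grab_frame("scene")
for r in cams.tip_of("blue_fork","scene"): print(np.round(r["location"],3),round(r["p"],2))
im2,_=cams.grab_frame("side")
for r in cams.tip_of("blue_fork","side"): print(np.round(r["location"],3),round(r["p"],2))
print("expect",O+.047*ex+.122*ez)
cv2.imwrite("pics/s2.png",np.hstack([cv2.resize(i,(400,400)) for i in (im[140:290,170:370,::-1],im2[130:300,170:340,::-1])]))
s=arm.observe(); print(s["time"],s["force"])
E
```

```text
[0.444 0.566 0.122] 0.62
[0.516 0.066 0.118] 0.54
[0.635 0.268 0.124] 0.42
[0.516 0.066 0.116] 0.67
[0.632 0.265 0.125] 0.48
[0.438 0.57  0.119] 0.43
expect [0.63290378 0.26660595 0.122     ]
9.2833 [0.64653654 0.39628564 0.27566111]
```

View pics/s2.png

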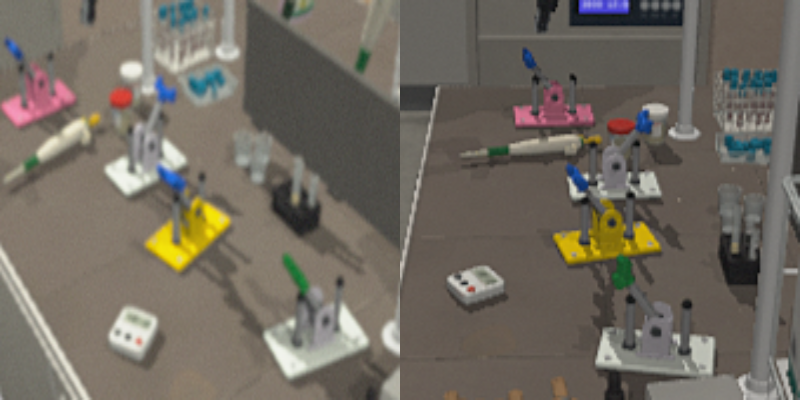

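The blue arm rests at its far stop (645,122 in the right-hand picture) and its fork is where the working stop should put it. Green is still folded (622,272) and the robot is clear.

```bash
python3 -c "
from station import arm
print(arm.close_job())"
```

```text
the job is handed in; nothing more can be done
None
```

I pushed the blue-forked arm over centre; it snapped to its working stop and stayed there. The green rest is still folded, the robot is clear of everything, and I handed the job in at about 9.3 s (no verdict was shown).

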